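Pack the wash caddy in two layers

TASK

Pack the wash caddy in layers: first lay the grey soap box flat on the caddy's floor in the free end beside the nail brush, then fit the wooden divider, handle up, so that it rests level on the four corner ledges, and last set the round white shower cap case flat on top of the divider. Lower each thing into place and let go only once it rests, do not drop it; leave the brush lying in the bottom and do not push or tip over the other toiletries.

Things in the scene. Friction and masses are not known exactly. Their poses are not given: they have to be found in the camera images.
- caddy_floor (a point): Centre of the inner floor of the wash caddy, an open wooden box that does not move; axes along the box, z up. Inside 130 mm along x, 210 mm along y; walls 8 mm; floor 6 mm above the table; rim 56 mm above the floor. In each inner corner a ledge post 13 x 13 mm, top 42 mm above the floor, carries the divider. Turned up to 17 degrees.
- soap_box_center (a point): Centre of the closed grey plastic soap box, 90 mm (its x) x 56 mm (its y) x 37 mm high (its z, up), lying flat on the table; about 0.12 kg.
- divider_handle (a point): Centre of the handle of the wooden divider: plate 122 (its x) x 202 (its y) x 5 mm thick; upright bar in the middle of its upper face, 50 long along x, 12 thick along y, 32 mm high. This point is 16 mm above the plate's upper face. It lies handle up; either way round fits the caddy, 4 mm to spare each side, long side along long side; seated, this point is 63 mm above the caddy floor. 0.14 kg.
- cap_case_center (a point): Centre of the round white plastic shower cap case, a closed disc-shaped box 66 mm across and 34 mm high, lying flat on the table, its z up; about 0.06 kg.
- nail_brush_center (a point): Centre of a wooden nail brush 84 mm (its x) x 40 mm (its y) x 30 mm high, already lying on the caddy's floor in one end, its long side across the caddy. It stays there.
- tumbler: Bystander: glass tumbler, 70 mm across, 100 mm high; origin at the centre of its underside.
- bamboo_cup: Bystander: bamboo cup, 72 mm across, 95 mm high; origin at the centre of its underside.
- cream_jar: Bystander: small cream jar, 52 mm across, 42 mm high; origin at the centre of its underside.
- shampoo: Bystander: bottle, 60 mm across, 170 mm high; origin at the centre of its underside.
- comb: Bystander: flat wooden comb, 150 mm long (its y), 33 mm wide, 6 mm thick; origin under the middle of its back.

How it is judged:
By the outcome, as a careful person would: the job done as asked, in the order asked, and still so for the second after the job is handed in, with the robot touching nothing.
It also fails if it takes over 69 s, if anything falls off the work surface, if the arm or the gripper's body presses on something with over 40 N, if the wrist force passes 120 N, or if a joint passes its speed limit or range.

ROBOT

A 6-joint arm with a two-finger parallel gripper is mounted at the origin on the work surface. World frame = base frame: x ahead of the robot, y to its left, z up, the work surface at z = 0. Lengths are in mm, angles in rad, forces in N, time in s.
With the tool pointing down it reaches from about 300 to 775 mm from the base axis. Payload 14.6 kg.
Tool frame: the origin (TCP) lies on the front face of the gripper's body, between the roots of the fingers; the fingertips stand 97 mm ahead of it and the grasp point (between the pads) lies 78 mm ahead of it; z points along the fingers, y is the line along which they close (so a half turn about z gives the same grasp; the last joint's range is limited). The gripper opens to 94 mm and grips with 3 to 60 N. Pads are 16 mm wide; open, the fingers measure 119 mm over their backs; the gripper's body (75 mm by 177 mm) begins 78 mm behind the grasp point.
Start: joints at [-1.413, 0.3, 1.521, -0, 1.321, -0.067], TCP at [122.595, -536.153, 302.646] pointing down, gripper open.
Joint ranges: [-3.03, 3.03], [-0.79, 2.21], [0.23, 2.52], [-1.04, 4.18], [0, 3.07], [-2.55, 2.55]. Speed limits (rad/s): [2.22, 2.22, 2.57, 3.14, 3.14, 3.14].

INTERFACE

Orientations are given as [roll, pitch, yaw] about the fixed x, y, z axes, in that order (R = Rz(yaw) Ry(pitch) Rx(roll)).
In Python, from cell import * gives the robot as it stands.
- The arm moves only by the tool carry_out, never from a script. Its arguments are lists of equal length, an entry for each row: "slide": the shift along the world's x, y, z scaled (see below), a list of three; "dr": the turn, a rotation vector about the world's x, y, z scaled (see below), a list of three; "gripper": the opening in per cent of the stroke, from 0 (shut) to 100 (fully open). A call has 1 to 10 rows; each row is the pose to reach, as a shift and turn from the pose commanded when the call began, turning the shorter way round; what a row does not reach only later rows make up. The controller multiplies each number of a shift by 0.25 m and each number of a turn by 360 degrees. A row lasts 1/12 s, in which the tool goes at most 41.7 mm and 7.16 degrees, less where a joint would pass 70% of its speed; a pose out of reach is approached as far as the arm can. A call with a number of a shift or a turn outside -1 to 1 is refused whole. A call with a gripper value outside its range is refused whole. The fingers move at their own pace and stop on an object; "newtons" is the grip in N (left out, the last holds). Time passes only in rows, so rows that repeat a pose let the fingers close. It gives the time, the measured TCP pose, the force, the opening and the grip force at its end, in the units of the state.
- read_state(): the state, without advancing time (a new reading comes with each control period).
- camera(name): name is "scene" or "top" or "wrist"; returns the picture (384x512x3 uint8, red, green, blue); there is no depth.
- camera_model(name): a dict with "vfov" (degrees; the focal length in pixels is half the picture's height over the tangent of half this angle, whatever the lens; pixels are square), "cx", "cy" (the principal point, pixels), "R" (3x3) and "t" (3): a world point X has camera coordinates R X + t. Camera axes: x right, y down, z forward; pixel columns grow to the right and rows downward; lengths in mm; the calibration is good to about 2 mm. A picture is of the moment at which its call begins: read the wrist's pose just before it. camera_model takes no time and is no camera call; for the wrist camera it gives the pose at the moment of the call.
- sign_off(): hands the job in; it is judged then, once.
The state is a dict: "clock": time; "joints": joint angles; "qd": joint speeds; "effort": joint torques, N m; "eef_pos": TCP position; "eef_rot": TCP orientation; "wrist_force": force on the tool from outside, world axes, zero at the start; "moment": the same for the moment, N m; "finger_gap": finger opening in mm; "finger_force": force on a finger pad.
Only numpy, scipy, OpenCV 4.12 (cv2) and the standard library are available. Lean on these libraries where they do the work, as an engineer would, in place of code of your own. Each camera call takes 0.05 s, during which the arm holds its last target. There are 200 camera calls.

## Working session

There is one attempt and no reset: what is moved stays moved. The work goes in short steps, Python scripts to look and compute and a tool call to move; the robot and the scene stay as the last step left them, time stands still between calls to the robot, and variables do not carry over. Pictures are saved under pics/ and viewed, at most 14 in all, crops included, and the job is handed in when it is done.

Besides the shell and the picture viewer there is one more tool, called after ">>>" in YAML: its name, and indented under it one key for each argument. carry_out: Moves the arm, as the interface text tells. Its arguments: {"type":"object","properties":{"slide":{"type":"array","items":{"type":"array","items":{"type":"number","minimum":-1,"maximum":1}}},"dr":{"type":"array","items":{"type":"array","items":{"type":"number","minimum":-1,"maximum":1}}},"gripper":{"type":"array","items":{"type":"number"}},"newtons":{"type":"number"}},"required":["slide","dr","gripper"]}

```bash
mkdir -p pics; cat > h.py <<'E'
from cell import *
import numpy as np, cv2
def save(n,im): cv2.imwrite(f'pics/{n}.png',im[:,:,::-1])
def load(n): return cv2.imread(f'pics/{n}.png')[:,:,::-1]
def K(m):
    f=192/np.tan(np.radians(m['vfov'])/2); return f
def ray(m,uv,z):
    uv=np.atleast_2d(np.array(uv,float)); R=np.array(m['R']); t=np.array(m['t']); f=K(m)
    d=np.c_[(uv[:,0]-m['cx'])/f,(uv[:,1]-m['cy'])/f,np.ones(len(uv))]@R
    C=-R.T@t
    return C+d*((z-C[2])/d[:,2])[:,None]
def proj(m,X):
    X=np.atleast_2d(np.array(X,float)); c=X@np.array(m['R']).T+np.array(m['t']); f=K(m)
    return np.c_[m['cx']+f*c[:,0]/c[:,2],m['cy']+f*c[:,1]/c[:,2]]
E
python3 - <<'E'
from h import *
print({k:v for k,v in read_state().items()})
a=camera('top');b=camera('scene')
save('top0',a);save('scene0',b)
save('both0',cv2.resize(np.vstack([a,b]),(800,1200))[:600]); 
save('both0b',cv2.resize(b,(800,600)))
for n in('top','scene','wrist'):
    m=camera_model(n);print(n,m)
E
ls
```

```text
{'clock': 0.0, 'joints': array([-1.41261611e+00,  3.00451575e-01,  1.52157198e+00,  4.16978401e-07,
        1.32070379e+00, -6.66070088e-02]), 'qd': array([ 7.55821061e-04, -1.71114500e-03, -7.96176065e-04, -4.16863770e-04,
       -8.20698618e-05, -1.29031044e-03]), 'effort': array([ 2.17707951e-03, -5.31812382e+01, -3.52734160e+01,  7.09411385e-02,
        2.44986912e-02, -9.14243333e-05]), 'eef_pos': array([ 122.56419295, -536.0158965 ,  302.10082919]), 'eef_rot': array([-3.14046050e+00, -7.59258742e-05,  2.24787084e-01]), 'wrist_force': array([0.54720021, 0.44886678, 0.1236627 ]), 'moment': array([0.0316629 , 0.00888989, 0.02844658]), 'finger_force': 0.0, 'finger_gap': 93.98269516105282}
top {'vfov': 50.49323182505137, 'cx': 259.4599991344016, 'cy': 188.40256287020313, 'R': array([[ 0.06058255, -0.99815217,  0.00469082],
       [-0.9756687 , -0.06020868, -0.210821  ],
       [ 0.21071387,  0.00819538, -0.97751343]]), 't': array([ -32.65186846,  581.38004184, 1206.75082291])}
scene {'vfov': 52.254765638911465, 'cx': 252.1432305184845, 'cy': 190.68796724409734, 'R': array([[-0.84888932,  0.52853466, -0.00616692],
       [ 0.33256265,  0.52499385, -0.78344339],
       [-0.41083939, -0.66710761, -0.62143256]]), 't': array([ 498.88320341, -152.96925584, 1563.86678993])}
wrist {'vfov': 71.5591277606411, 'cx': 258.5842793114733, 'cy': 188.82447986089002, 'R': array([[ 0.22247452, -0.97493779, -0.00117986],
       [-0.94441903, -0.21581045,  0.24798901],
       [-0.24202848, -0.05405696, -0.96876213]]), 't': array([-549.21774076,  -25.0540888 ,  390.95702718])}
h.py
pics
```

View pics/both0.png

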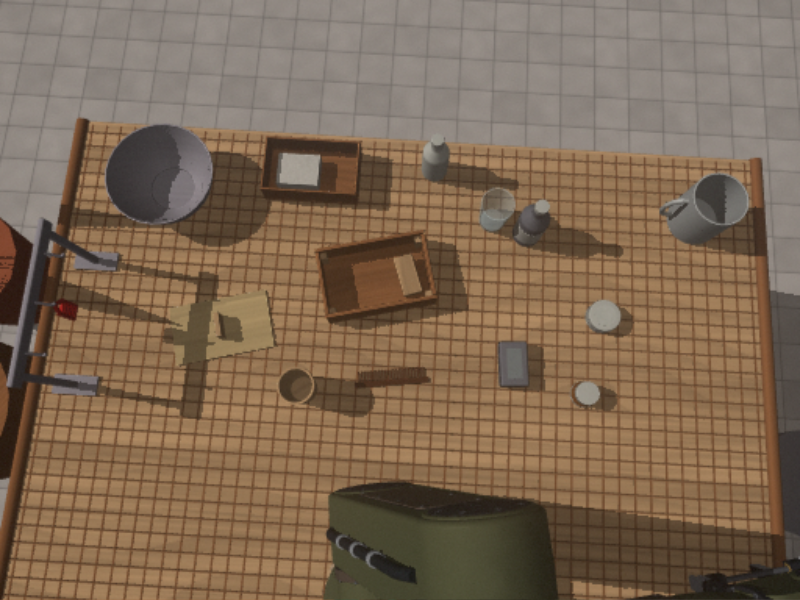

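View pics/both0b.png

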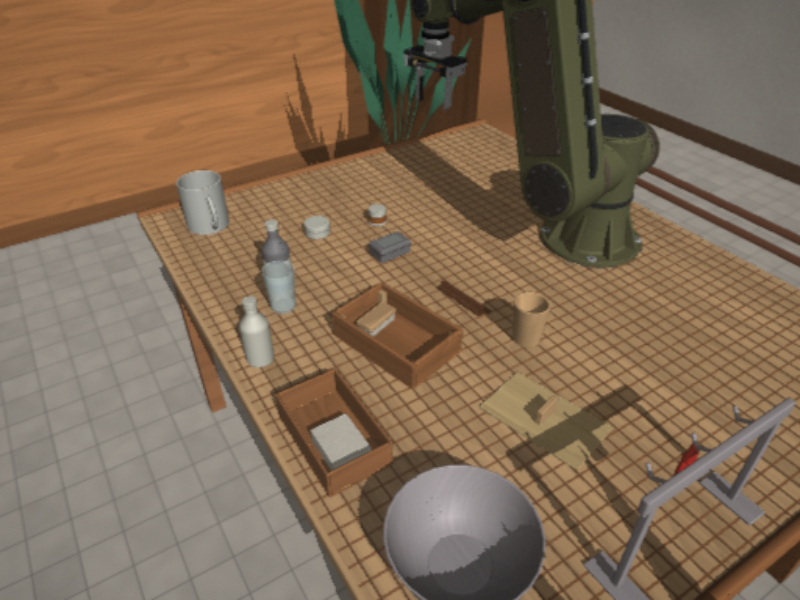

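The top view shows the caddy at about (377,277) with the brush in its right end. It also shows the divider (222,327), soap box (513,365), cap case (604,316), cream jar (587,394), comb (390,377), cup (296,386), tumbler (497,210) and shampoo (533,222). These are positions on the 800-pixel-wide picture.

```bash
python3 - <<'E'
from h import *
a=load('top0')
c=lambda x,y:cv2.resize(a[y:y+75,x:x+100],(400,300),interpolation=cv2.INTER_CUBIC)
save('mont',np.vstack([np.hstack([c(195,140),c(95,175)]),np.hstack([c(310,190),c(290,110)])]))
m=camera_model('top')
for n,p,z in [('caddy',(377,277),60),('soap',(513,363),37),('div',(222,325),5),('cap',(604,314),34),('jar',(587,392),42),('tumb',(497,205),90),('shamp',(541,207),170),('cup',(296,384),95)]:
    print(n,ray(m,np.array(p)/1.5625,z).round(0))
hsv=cv2.cvtColor(a,cv2.COLOR_RGB2HSV)
def rect(x0,y0,x1,y1,mask,z):
    k=np.zeros(mask.shape,np.uint8);k[y0:y1,x0:x1]=mask[y0:y1,x0:x1]
    cs,_=cv2.findContours(k,cv2.RETR_EXTERNAL,cv2.CHAIN_APPROX_NONE);c=max(cs,key=cv2.contourArea)
    P=ray(m,c[:,0,:],z)[:,:2].astype(np.float32);print(cv2.contourArea(c),cv2.minAreaRect(P),cv2.minEnclosingCircle(P))
low=(hsv[:,:,1]<90).astype(np.uint8)
rect(312,205,345,255,low,37)
rect(365,185,405,220,low,34)
E
```

```text
caddy [[615.  62.  60.]]
soap [[ 461. -219.   37.]]
div [[507. 377.   5.]]
cap [[ 573. -402.   34.]]
jar [[ 413. -365.   42.]]
tumb [[ 771. -170.   90.]]
shamp [[ 742. -242.  170.]]
cup [[390. 198.  95.]]
511.5 ((461.1330261230469, -217.74554443359375), (90.60517883300781, 59.37686538696289), 4.176867485046387) ((461.7667541503906, -216.5086669921875), 50.96385955810547)
362.0 ((569.11474609375, -398.1661071777344), (64.37152862548828, 73.83758544921875), 3.5151634216308594) ((567.9815673828125, -398.3186950683594), 37.575435638427734)
```

View pics/mont.png

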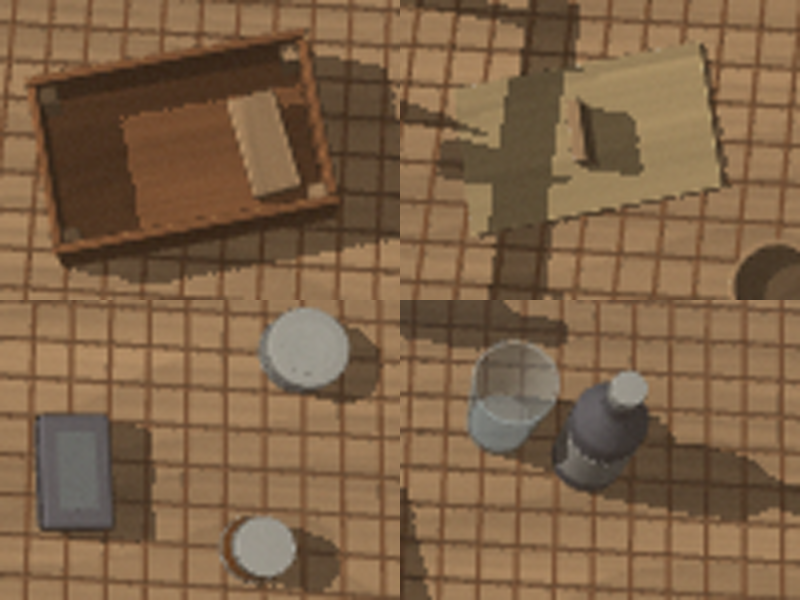

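The zoomed montage gives the caddy rim corners at panel pixels (30,82), (305,35), (338,203) and (62,255). The divider's corners are at (300,42), (327,187), (82,235) and (55,88) in its own panel. The brush is at about (264,143) in the right end, so the free end is the left (+y) one.

```bash
python3 - <<'E'
from h import *
m=camera_model('top')
def q(pts,off,z): return ray(m,np.array(pts)/4-.375+np.array(off),z)[:,:2]
def show(n,P):
    print(n,P.round(0).tolist(),'c',P.mean(0).round(1)); d=lambda a,b:P[b]-P[a]
    for a,b in((0,1),(1,2),(2,3),(3,0)):
        v=d(a,b);print('  ',np.linalg.norm(v).round(0),np.degrees(np.arctan2(v[1],v[0])).round(1))
show('caddy',q([(30,82),(305,35),(338,203),(62,255)],(195,140),62))
show('brush top',q([(228,96),(278,91),(300,187),(252,197)],(195,140),36))
show('div',q([(300,42),(327,187),(82,235),(55,88)],(95,175),5))
print('handle top ends',q([(174,98),(184,163)],(95,175),37))
E
```

```text
caddy [[662.0, 189.0], [715.0, -25.0], [580.0, -59.0], [526.0, 152.0]] c [620.6  64.4]
   221.0 -76.3
   139.0 -166.2
   218.0 104.4
   142.0 15.2
brush top [[668.0, 33.0], [675.0, -7.0], [596.0, -29.0], [586.0, 9.0]] c [631.3   1.7]
   41.0 -80.5
   81.0 -164.2
   39.0 105.6
   85.0 16.6
div [[587.0, 297.0], [470.0, 262.0], [420.0, 452.0], [537.0, 490.0]] c [503.9 375.4]
   122.0 -163.7
   197.0 104.8
   123.0 17.9
   200.0 -75.5
handle top ends [[529.53577874 383.33515017]
 [478.57101206 369.16129198]]
```

>>> carry_out:
  slide:
    - [0.9,0.85,0]
    - [0.9,0.85,0]
    - [0.9,0.85,0]
    - [0.9,0.85,0]
    - [0.9,0.85,0]
    - [0.9,0.85,0]
    - [0.9,0.85,0]
    - [0.9,0.85,0]
  dr:
    - [0,0,-0.024]
    - [0,0,-0.024]
    - [0,0,-0.024]
    - [0,0,-0.024]
    - [0,0,-0.024]
    - [0,0,-0.024]
    - [0,0,-0.024]
    - [0,0,-0.024]
  gripper: [100,100,100,100,100,100,100,100]

```text
clock: 0.77
eef_pos: [349.8, -320.7, 302.6]
eef_rot: [-3.141, -0.0, 0.076]
wrist_force: [0.5, -0.5, 0.3]
finger_gap: 94.1
finger_force: 0.0
```

>>> carry_out:
  slide:
    - [0.452,0.424,-0.2]
    - [0.452,0.424,-0.2]
    - [0.452,0.424,-0.2]
    - [0.452,0.424,-0.2]
    - [0.452,0.424,-0.2]
    - [0.452,0.424,-0.2]
    - [0.452,0.424,-0.2]
  dr:
    - [0,0,0]
    - [0,0,0]
    - [0,0,0]
    - [0,0,0]
    - [0,0,0]
    - [0,0,0]
    - [0,0,0]
  gripper: [100,100,100,100,100,100,100]

```text
clock: 1.35
eef_pos: [460.3, -217.9, 252.7]
eef_rot: [-3.142, 0.0, 0.074]
wrist_force: [0.7, 0.1, -0.2]
finger_gap: 93.9
finger_force: 0.0
```

```bash
python3 - <<'E'
from h import *
s=read_state();print(s['clock'],s['eef_pos'],s['eef_rot'],s['qd'].round(3))
m=camera_model('wrist');a=camera('wrist');save('w1',a)
print(m['R'],-np.array(m['R']).T@m['t'],proj(m,[[461,-218,37]]))
hsv=cv2.cvtColor(a,cv2.COLOR_RGB2HSV);k=(hsv[:,:,1]<70).astype(np.uint8)
cs,_=cv2.findContours(k,cv2.RETR_EXTERNAL,cv2.CHAIN_APPROX_NONE)
for c in sorted(cs,key=cv2.contourArea)[-5:]:
    P=ray(m,c[:,0,:],37)[:,:2].astype(np.float32);print(cv2.contourArea(c),cv2.boundingRect(c),cv2.minAreaRect(P))
E
```

```text
1.35 [ 460.32031142 -217.94023671  252.65881149] [-3.14157134e+00  3.57578378e-04  7.42908051e-02] [-0.025 -0.015  0.001 -0.002 -0.001  0.   ]
[[ 7.38002745e-02 -9.97273042e-01 -1.18197928e-06]
 [-9.66009540e-01 -7.14870049e-02  2.48425396e-01]
 [-2.47748035e-01 -1.83327206e-02 -9.68651032e-01]] [ 532.50689884 -212.16166062  334.78479786] [[259.05882562 184.9243686 ]]
3.5 (166, 267, 7, 4) ((344.860107421875, -113.7220687866211), (3.5319180488586426, 6.619266510009766), 32.31597137451172)
28.0 (65, 43, 17, 6) ((591.19873046875, -19.116104125976562), (3.0289340019226074, 17.265851974487305), 16.536026000976562)
3529.0 (237, 141, 49, 77) ((466.46014404296875, -219.36048889160156), (89.06771850585938, 55.26457595825195), 4.075502395629883)
3702.0 (394, 62, 75, 64) ((572.6735229492188, -392.2593078613281), (63.0125732421875, 78.512451171875), 4.232315540313721)
51648.0 (0, 202, 512, 182) ((306.2361145019531, -224.53662109375), (268.596435546875, 721.7962646484375), 4.23237419128418)
```

View pics/w1.png

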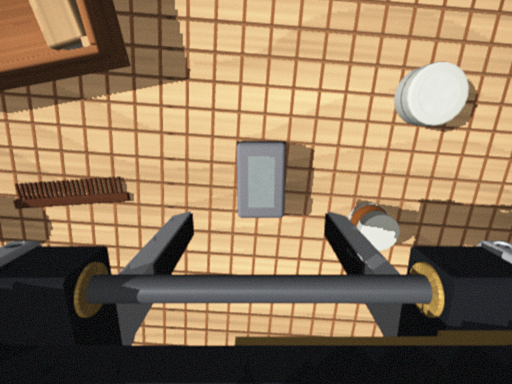

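The wrist view shows the soap box centred at (261,179), between the fingers. The comb, jar, cap case and caddy corner are all clear of it. Descend and grip.

>>> carry_out:
  slide:
    - [0.016,-0.005,-0.2]
    - [0.016,-0.005,-0.4]
    - [0.016,-0.005,-0.52]
    - [0.016,-0.005,-0.6]
    - [0.016,-0.005,-0.6]
    - [0.016,-0.005,-0.6]
    - [0.016,-0.005,-0.6]
    - [0.016,-0.005,-0.6]
    - [0.016,-0.005,-0.6]
    - [0.016,-0.005,-0.6]
  dr:
    - [0,0,0]
    - [0,0,0]
    - [0,0,0]
    - [0,0,0]
    - [0,0,0]
    - [0,0,0]
    - [0,0,0]
    - [0,0,0]
    - [0,0,0]
    - [0,0,0]
  gripper: [100,100,100,100,100,50,50,50,50,50]
  newtons: 15

```text
clock: 2.23
eef_pos: [464.7, -219.2, 103.4]
eef_rot: [3.141, -0.001, 0.074]
wrist_force: [-0.4, -0.1, -0.3]
finger_gap: 64.3
finger_force: 0.0
```

>>> carry_out:
  slide:
    - [0,0,0]
    - [0,0,0]
    - [0,0,0]
    - [0,0,0]
    - [0,0,0.1]
    - [0,0,0.2]
  dr:
    - [0,0,0]
    - [0,0,0]
    - [0,0,0]
    - [0,0,0]
    - [0,0,0]
    - [0,0,0]
  gripper: [50,45,45,45,45,45]

```text
clock: 2.73
eef_pos: [464.0, -218.5, 152.2]
eef_rot: [-3.14, 0.003, 0.074]
wrist_force: [0.8, 0.5, -0.9]
finger_gap: 55.5
finger_force: 15.0
```

>>> carry_out:
  slide:
    - [0,0,0.16]
    - [0.1,0.2,0.3]
    - [0.2,0.3,0.47]
    - [0.3,0.6,0.47]
    - [0.3,0.6,0.47]
    - [0.3,0.6,0.47]
  dr:
    - [0,0,0]
    - [0,0,0.0285]
    - [0,0,0.0285]
    - [0,0,0.0285]
    - [0,0,0.0285]
    - [0,0,0.0285]
  gripper: [45,45,45,45,45,45]

```text
clock: 3.23
eef_pos: [540.5, -65.7, 271.4]
eef_rot: [3.141, -0.002, 0.255]
wrist_force: [-0.3, -0.2, -1.8]
finger_gap: 56.3
finger_force: 15.0
```

>>> carry_out:
  slide:
    - [0.288,0.68,0]
    - [0.288,0.68,0]
    - [0.288,0.68,0]
    - [0.288,0.68,0]
    - [0.288,0.68,0]
    - [0.288,0.68,0]
    - [0.288,0.68,0]
  dr:
    - [0,0,0]
    - [0,0,0]
    - [0,0,0]
    - [0,0,0]
    - [0,0,0]
    - [0,0,0]
    - [0,0,0]
  gripper: [45,45,45,45,45,45,45]

```text
clock: 3.82
eef_pos: [611.5, 101.9, 269.4]
eef_rot: [-3.141, 0.001, 0.255]
wrist_force: [0.4, -0.2, -0.9]
finger_gap: 56.1
finger_force: 15.0
```

```bash
python3 - <<'E'
from h import *
s=read_state();print(s['clock'],s['eef_pos'],s['eef_rot'],s['finger_gap'])
m=camera_model('wrist');a=camera('wrist');save('w2',a)
import pickle;pickle.dump(m,open('w2.pkl','wb'))
save('w2b',cv2.resize(a,(800,600),interpolation=cv2.INTER_CUBIC))
E
```

```text
3.8167 [611.46007856 101.90747695 269.36183905] [-3.14148674e+00  1.25959419e-03  2.54817409e-01] 56.10527554981052
```

View pics/w2b.png

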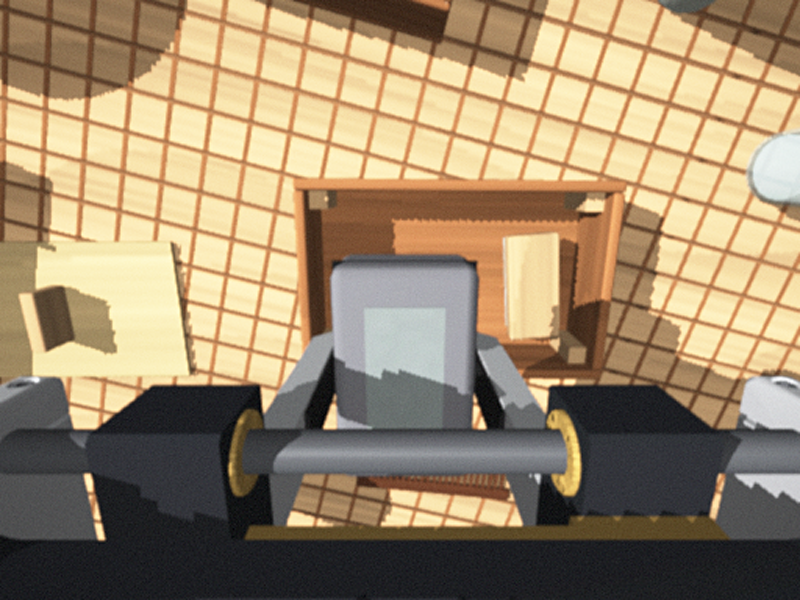

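```bash
python3 - <<'E'
from h import *
import pickle;m=pickle.load(open('w2.pkl','rb'))
P=ray(m,np.array([(295,179),(626,182),(605,377)])/1.5625-.18,62)[:,:2]
v=P[1]-P[0];w=P[2]-P[1];print(P.round(0),np.linalg.norm(v),np.linalg.norm(w),np.degrees(np.arctan2(v[1],v[0]))+90,np.degrees(np.arctan2(w[1],w[0]))+180, (P[0]+P[2])/2)
P=ray(m,np.array([(177,243),(192,375)])/1.5625-.18,5)[:,:2];v=P[0]-P[1]
print('div',P.round(0),np.linalg.norm(v),np.degrees(np.arctan2(v[1],v[0])))
P=ray(m,np.array([(503,236),(558,233),(560,328),(510,338)])/1.5625-.18,36)[:,:2];print('brush',P.round(0),P.mean(0))
print('soap at',ray(m,np.array([(405,264)])/1.5625,280))
E
```

```text
[[669. 193.]
 [723. -22.]
 [586. -61.]] 221.9369537011331 142.28903218281096 14.075243650211604 15.787895518444742 [627.43159028  65.84881719]
div [[591. 293.]
 [475. 265.]] 119.38953883389242 13.285521494497724
brush [[666.  40.]
 [679.   0.]
 [608. -27.]
 [590.   9.]] [635.96313914   5.43813027]
soap at [[669.23853981 117.0274176  280.        ]]
```

>>> carry_out:
  slide:
    - [0.01,0,-0.1]
    - [0.01,0,-0.25]
    - [0.01,0,-0.4]
    - [0.01,0,-0.5]
    - [0.01,0,-0.57]
    - [0.01,0,-0.61]
    - [0.01,0,-0.63]
    - [0.01,0,-0.636]
    - [0.01,0,-0.64]
    - [0.01,0,-0.643]
  dr:
    - [0,0,0]
    - [0,0,0]
    - [0,0,0]
    - [0,0,0]
    - [0,0,0]
    - [0,0,0]
    - [0,0,0]
    - [0,0,0]
    - [0,0,0]
    - [0,0,0]
  gripper: [45,45,45,45,45,45,45,45,45,45]

```text
clock: 4.7
eef_pos: [614.6, 100.9, 110.6]
eef_rot: [3.141, -0.002, 0.253]
wrist_force: [-0.3, 0.9, -1.0]
finger_gap: 55.9
finger_force: 15.0
```

>>> carry_out:
  slide:
    - [0,0,-0.002]
    - [0,0,-0.002]
    - [0,0,-0.002]
  dr:
    - [0,0,0]
    - [0,0,0]
    - [0,0,0]
  gripper: [45,45,45]

```text
clock: 4.95
eef_pos: [614.2, 101.1, 109.4]
eef_rot: [3.141, -0.001, 0.253]
wrist_force: [-0.4, 0.6, -1.3]
finger_gap: 55.9
finger_force: 15.0
```

>>> carry_out:
  slide:
    - [0,0,-0.002]
    - [0,0,-0.003]
    - [0,0,-0.003]
  dr:
    - [0,0,0]
    - [0,0,0]
    - [0,0,0]
  gripper: [45,45,45]

```text
clock: 5.2
eef_pos: [614.3, 101.2, 109.1]
eef_rot: [3.141, -0.001, 0.253]
wrist_force: [-3.1, -0.7, 6.7]
finger_gap: 55.4
finger_force: 15.0
```

>>> carry_out:
  slide:
    - [0,0,-0.002]
    - [0,0,-0.003]
    - [0,0,-0.003]
  dr:
    - [0,0,0]
    - [0,0,0]
    - [0,0,0]
  gripper: [45,45,45]

```text
clock: 5.45
eef_pos: [614.3, 101.2, 109.1]
eef_rot: [3.141, -0.001, 0.253]
wrist_force: [-8.2, -0.2, 15.6]
finger_gap: 55.9
finger_force: 15.0
```

>>> carry_out:
  slide:
    - [0,0,0.005]
    - [0,0,0.005]
    - [0,0,0.005]
    - [0,0,0.005]
    - [0,0,0.15]
    - [0,0,0.3]
    - [0,0,0.46]
    - [0,0,0.6]
    - [0,0,0.6]
  dr:
    - [0,0,0]
    - [0,0,0]
    - [0,0,0]
    - [0,0,0]
    - [0,0,0]
    - [0,0,0]
    - [0,0,0]
    - [0,0,0]
    - [0,0,0]
  gripper: [76,76,76,76,76,76,76,76,76]

```text
clock: 6.2
eef_pos: [615.6, 101.3, 265.2]
eef_rot: [3.14, -0.011, 0.253]
wrist_force: [0.2, 0.9, 1.6]
finger_gap: 71.6
finger_force: 0.0
```

>>> carry_out:
  slide:
    - [-0.42,1,-0.1]
    - [-0.42,1,-0.1]
    - [-0.42,1,-0.1]
    - [-0.42,1,-0.1]
    - [-0.42,1,-0.1]
    - [-0.42,1,-0.1]
    - [-0.42,1,-0.1]
    - [-0.42,1,-0.1]
  dr:
    - [0,0,0.004]
    - [0,0,0.004]
    - [0,0,0.004]
    - [0,0,0.004]
    - [0,0,0.004]
    - [0,0,0.004]
    - [0,0,0.004]
    - [0,0,0.004]
  gripper: [76,76,76,76,76,76,76,76]

```text
clock: 6.87
eef_pos: [506.8, 354.8, 231.3]
eef_rot: [-3.141, 0.001, 0.283]
wrist_force: [-0.5, -0.4, -0.1]
finger_gap: 71.5
finger_force: 0.0
```

```bash
python3 - <<'E'
from h import *
import pickle
s=read_state();print(s['clock'],s['eef_pos'],s['eef_rot'],s['joints'].round(2))
m=camera_model('wrist');a=camera('wrist');t=camera('top');pickle.dump(m,open('w3.pkl','wb'))
save('w3',a);save('t3',t)
save('w3b',np.hstack([cv2.resize(a,(400,300)),cv2.resize(t[130:220,175:295],(400,300),interpolation=cv2.INTER_CUBIC)]))
save('w3c',np.vstack([cv2.resize(a[60:340],(800,437))]))
E
```

```text
6.8667 [506.83545508 354.80650208 231.3395507 ] [-3.14132995e+00  1.12487229e-03  2.82656514e-01] [0.55 0.51 1.39 0.   1.24 1.84]
```

View pics/w3b.png

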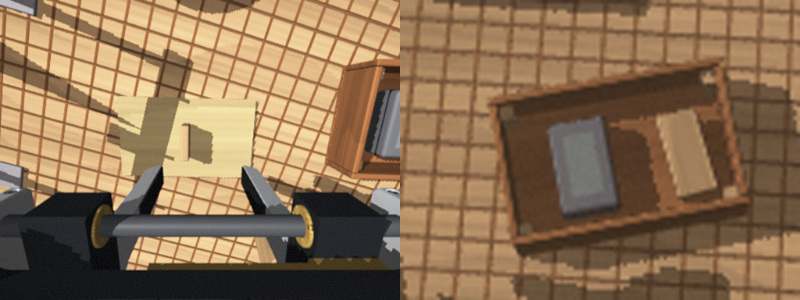

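The soap box lies flat in the free end, clear of the brush. The wrist view shows the handle at about (186,143) in the half-size picture. I'll zoom in on it.

```bash
python3 - <<'E'
from h import *
import pickle
a=load('w3');save('w3d',cv2.resize(a[110:235,135:335],(800,500),interpolation=cv2.INTER_CUBIC))
t=load('t3');m=camera_model('top');hsv=cv2.cvtColor(t,cv2.COLOR_RGB2HSV)
k=np.zeros(t.shape[:2],np.uint8);k[155:200,210:245]=hsv[155:200,210:245,1]<100
cs,_=cv2.findContours(k,cv2.RETR_EXTERNAL,cv2.CHAIN_APPROX_NONE);c=max(cs,key=cv2.contourArea)
P=ray(m,c[:,0,:],43)[:,:2].astype(np.float32);print(cv2.minAreaRect(P),cv2.boundingRect(c))
E
```

```text
((608.3775024414062, 99.76759338378906), (95.47710418701172, 55.90485382080078), 14.414667129516602) (219, 165, 22, 31)
```

View pics/w3d.png

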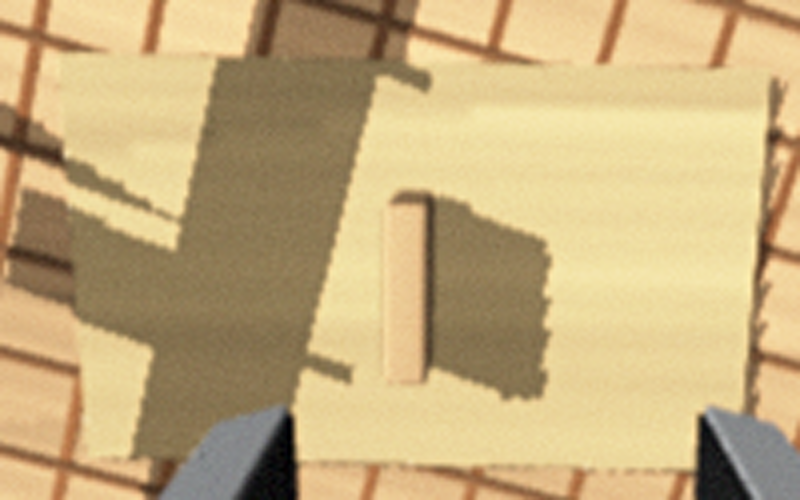

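```bash
python3 - <<'E'
from h import *
import pickle
m=pickle.load(open('w3.pkl','rb'));print('cam',-np.array(m['R']).T@m['t'])
f=lambda p,z:ray(m,np.array(p)/4-.375+np.array([135,110]),z)[:,:2]
for n,p,z in(('plate',[(62,55),(773,68),(745,470),(85,458)],5),('handle',[(388,200),(432,203),(425,382),(385,380)],37)):
    P=f(p,z);d=np.roll(P,-1,0)-P;print(n,P.round(0).tolist(),P.mean(0),np.linalg.norm(d,axis=1).round(1),np.degrees(np.arctan2(d[:,1],d[:,0])).round(1))
# fingertips predicted
s=read_state();y=s['eef_rot'][2];g=s['finger_gap']/2
for sg in(1,-1):
  e=np.array([-np.sin(y),np.cos(y),0])*sg*g; print(proj(m,s['eef_pos']+e-[0,0,97]))
E
```

```text
cam [576.44816224 375.20408169 313.42321926]
plate [[539.0, 492.0], [592.0, 298.0], [475.0, 265.0], [421.0, 463.0]] [506.69180372 379.52302668] [200.1 121.5 204.5 121.2] [ -74.8 -164.2  105.1   13.7]
handle [[530.0, 391.0], [533.0, 380.0], [485.0, 369.0], [483.0, 380.0]] [507.78969636 379.95226153] [11.5 49.  10.9 49.2] [ -77.7 -166.9  103.2   13.8]
[[214.46320453 223.38838362]]
[[314.01857597 223.64201691]]
```

>>> carry_out:
  slide:
    - [-0.012,0.106,-0.2]
    - [-0.012,0.106,-0.3]
    - [-0.012,0.106,-0.3]
    - [-0.012,0.106,-0.3]
    - [-0.012,0.106,-0.3]
  dr:
    - [0,0,-0.0035]
    - [0,0,-0.0035]
    - [0,0,-0.0035]
    - [0,0,-0.0035]
    - [0,0,-0.0035]
  gripper: [60,60,60,60,60]

```text
clock: 7.38
eef_pos: [507.3, 376.8, 159.5]
eef_rot: [-3.141, -0.002, 0.255]
wrist_force: [0.8, -0.0, 0.9]
finger_gap: 56.6
finger_force: 0.0
```

```bash
python3 - <<'E'
from h import *
import pickle
s=read_state();print(s['clock'],s['eef_pos'],s['eef_rot'])
m=camera_model('wrist');a=camera('wrist');pickle.dump(m,open('w4.pkl','wb'));save('w4',a)
y=s['eef_rot'][2];g=s['finger_gap']/2
for sg in(1,-1):
  e=np.array([-np.sin(y),np.cos(y),0])*sg*g+8*np.array([np.cos(y),np.sin(y),0]); print(proj(m,s['eef_pos']+e-[0,0,97]))
save('w4b',cv2.resize(a,(800,600)))
E
```

```text
7.3833 [507.27373899 376.80757315 159.53848952] [-3.14104013e+00 -1.97081344e-03  2.55125025e-01]
[[219.25942172 214.36303839]]
[[298.82959779 214.34975885]]
```

View pics/w4b.png

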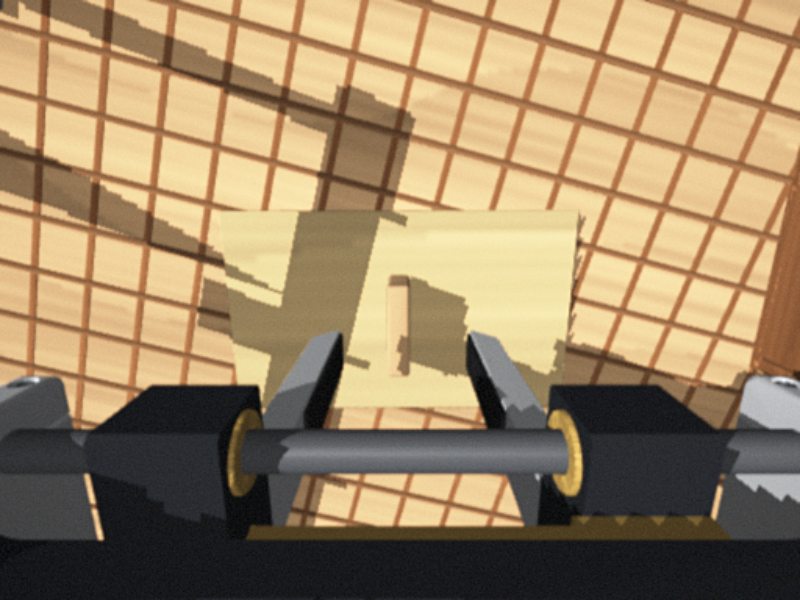

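```bash
python3 - <<'E'
from h import *
import pickle
m=pickle.load(open('w4.pkl','rb'))
for p,z in(([(388,285),(409,287),(408,377),(388,375)],37),([(220,211),(580,211),(565,403)],5)):
  P=ray(m,np.array(p)/1.5625-.18,z)[:,:2];print(P.round(0).tolist(),P.mean(0),(P[0]+P[2])/2)
s=read_state();print(s['eef_pos'],s['eef_rot'])
E
```

```text
[[530.0, 392.0], [532.0, 381.0], [484.0, 369.0], [482.0, 380.0]] [506.84047024 380.30982743] [506.8160204  380.28344054]
[[540.0, 492.0], [591.0, 298.0], [477.0, 265.0]] [535.81891106 351.54203683] [508.41399719 378.52549531]
[507.35611369 376.98723604 160.09408011] [-3.1406539  -0.00317655  0.25512646]
```

>>> carry_out:
  slide:
    - [0,0.011,-0.12]
    - [0,0.011,-0.19]
    - [0,0.011,-0.212]
    - [0,0.011,-0.212]
    - [0,0.011,-0.212]
    - [0,0.011,-0.212]
    - [0,0.011,-0.212]
    - [0,0.011,-0.212]
    - [0,0.011,-0.212]
    - [0,0.011,-0.212]
  dr:
    - [0,0,0]
    - [0,0,0]
    - [0,0,0]
    - [0,0,0]
    - [0,0,0]
    - [0,0,0]
    - [0,0,0]
    - [0,0,0]
    - [0,0,0]
    - [0,0,0]
  gripper: [60,60,40,0,0,0,0,0,0,0]
  newtons: 30

```text
clock: 8.27
eef_pos: [506.3, 380.4, 105.0]
eef_rot: [-3.141, -0.001, 0.256]
wrist_force: [-0.7, -0.7, 4.8]
finger_gap: 11.6
finger_force: 30.0
```

>>> carry_out:
  slide:
    - [0,0,0]
    - [0,0,0]
    - [0,0,0]
  dr:
    - [0,0,0]
    - [0,0,0]
    - [0,0,0]
  gripper: [0,0,0]

```text
clock: 8.52
eef_pos: [506.3, 380.5, 105.0]
eef_rot: [-3.141, -0.001, 0.256]
wrist_force: [-1.4, -2.3, 6.1]
finger_gap: 11.6
finger_force: 30.0
```

>>> carry_out:
  slide:
    - [0,0,0.05]
    - [0,0,0.15]
    - [0,0,0.3]
    - [0.1,-0.15,0.45]
    - [0.2,-0.3,0.6]
    - [0.3,-0.5,0.6]
    - [0.3,-0.65,0.6]
    - [0.3,-0.7,0.6]
    - [0.3,-0.7,0.6]
  dr:
    - [0,0,0]
    - [0,0,0]
    - [0,0,0]
    - [0,0,0]
    - [0,0,0]
    - [0,0,0]
    - [0,0,0]
    - [0,0,0]
    - [0,0,0]
  gripper: [0,0,0,0,0,0,0,0,0]

```text
clock: 9.27
eef_pos: [582.3, 200.0, 256.0]
eef_rot: [3.141, -0.001, 0.252]
wrist_force: [0.6, 0.4, -1.5]
finger_gap: 11.4
finger_force: 30.0
```

>>> carry_out:
  slide:
    - [0.08,-0.25,-0.1]
    - [0.13,-0.4,-0.15]
    - [0.17,-0.52,-0.25]
    - [0.18,-0.558,-0.25]
    - [0.18,-0.558,-0.25]
    - [0.18,-0.558,-0.25]
    - [0.18,-0.558,-0.25]
  dr:
    - [0,0,0]
    - [0,0,0]
    - [0,0,0]
    - [0,0,0]
    - [0,0,0]
    - [0,0,0]
    - [0,0,0]
  gripper: [0,0,0,0,0,0,0]

```text
clock: 9.85
eef_pos: [626.1, 66.4, 192.5]
eef_rot: [-3.141, -0.0, 0.256]
wrist_force: [0.3, 0.4, -1.8]
finger_gap: 11.7
finger_force: 30.0
```

```bash
python3 - <<'E'
from h import *
import pickle
s=read_state();print(s['clock'],s['eef_pos'],s['eef_rot'],s['finger_gap'],s['wrist_force'])
m=camera_model('wrist');a=camera('wrist');pickle.dump(m,open('w5.pkl','wb'));save('w5',a)
save('w5b',cv2.resize(a,(800,600),interpolation=cv2.INTER_CUBIC))
E
```

```text
9.85 [626.07332226  66.3660923  192.50249605] [-3.14142304e+00 -3.43622948e-04  2.56213850e-01] 11.737193492365263 [ 0.31878544  0.36599799 -1.80905371]
```

View pics/w5b.png

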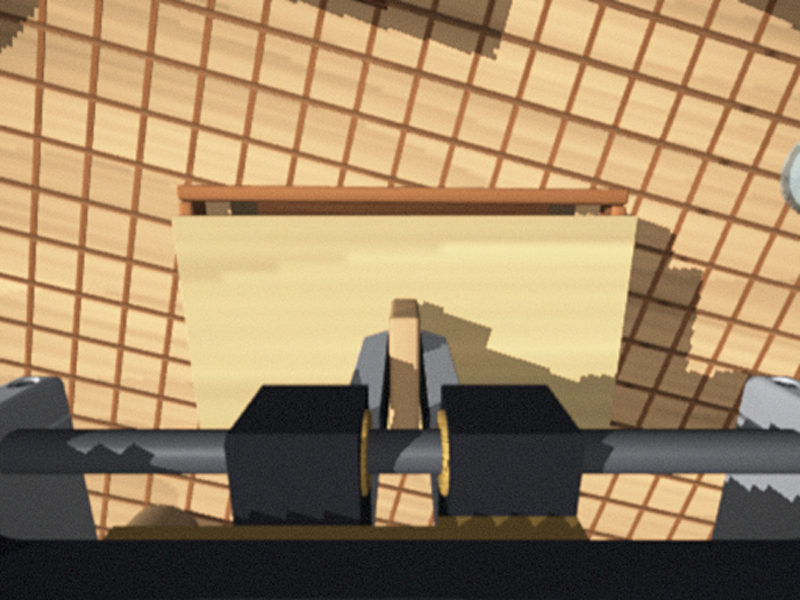

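The wrist view shows the divider held level over the caddy. The far rim's outer corners are at (178,186) and (628,190), and the plate's far corners at (173,217) and (637,217).

```bash
cat >> h.py <<'E'
def edge(a,r0,r1,cols,sign=None):
    "sub-pixel row of the strongest vertical gradient in rows r0..r1 for each column (grey, or given channel weights)"
    g=cv2.GaussianBlur(a.astype(np.float32)@np.array([.3,.4,.3],np.float32),(0,0),.8); d=np.gradient(g,axis=0)
    d=d*(sign or 1); out=[]
    for c in cols:
        col=d[r0:r1,c]; i=int(np.argmax(col)); i=min(max(i,1),len(col)-2); y0,y1,y2=col[i-1:i+2]
        den=y0-2*y1+y2; out.append((c,r0+i+(.5*(y0-y2)/den if den else 0)))
    return np.array(out)
E
python3 - <<'E'
from h import *
import pickle
m=pickle.load(open('w5.pkl','rb'));a=load('w5')
tcp=np.array([626.07,66.37]);y=.2562;ex=np.array([np.cos(y),np.sin(y)]);ey=np.array([-np.sin(y),np.cos(y)])
L=lambda p,z:(lambda Q:np.c_[Q@ex,Q@ey])(ray(m,p,z)[:,:2]-tcp)
for n,p,z in(('rim outer',[(178,186),(628,190)],62),('rim inner',[(193,203),(612,206)],62),('plate',[(173,217),(637,217)],92.5)):
  print(n,L(np.array(p)/1.5625-.18,z).round(1).tolist())
cols=range(135,385,5)
for n,r0,r1,sg,z in(('rim far outer',112,126,-1,62),('plate far',132,145,1,92.5)):
  E=edge(a,r0,r1,cols,sg);Q=L(E,z);k=np.polyfit(Q[:,1],Q[:,0],1);r=Q[:,0]-np.polyval(k,Q[:,1]);ok=abs(r)<1.5
  k=np.polyfit(Q[ok,1],Q[ok,0],1);print(n,k,ok.sum(),len(ok))
E
```

```text
rim outer [[73.9, 112.1], [71.8, -110.5]]
rim inner [[65.7, 105.8], [64.1, -103.5]]
plate [[60.7, 100.0], [60.6, -100.0]]
rim far outer [1.10488353e-02 7.38686607e+01] 43 50
plate far [-1.16456310e-03  6.14568349e+01] 50 50
```

>>> carry_out:
  slide:
    - [0.001,0.0045,0]
    - [0.001,0.0045,-0.03]
    - [0.001,0.0045,-0.06]
    - [0.001,0.0045,-0.08]
    - [0.001,0.0045,-0.1]
    - [0.001,0.0045,-0.12]
    - [0.001,0.0045,-0.13]
    - [0.001,0.0045,-0.14]
    - [0.001,0.0045,-0.15]
    - [0.001,0.0045,-0.15]
  dr:
    - [0,0,-0.0018]
    - [0,0,-0.0018]
    - [0,0,-0.0018]
    - [0,0,-0.0018]
    - [0,0,-0.0018]
    - [0,0,-0.0018]
    - [0,0,-0.0018]
    - [0,0,-0.0018]
    - [0,0,-0.0018]
    - [0,0,-0.0018]
  gripper: [0,0,0,0,0,0,0,0,0,0]

```text
clock: 10.73
eef_pos: [626.3, 66.9, 153.9]
eef_rot: [-3.141, 0.0, 0.245]
wrist_force: [-0.1, -0.8, -1.4]
finger_gap: 11.8
finger_force: 30.0
```

>>> carry_out:
  slide:
    - [0,0,-0.003]
    - [0,0,-0.006]
    - [0,0,-0.006]
  dr:
    - [0,0,0]
    - [0,0,0]
    - [0,0,0]
  gripper: [0,0,0]

```text
clock: 10.98
eef_pos: [626.4, 67.0, 153.0]
eef_rot: [3.142, -0.0, 0.245]
wrist_force: [-0.0, -0.2, -0.7]
finger_gap: 12.2
finger_force: 30.0
```

>>> carry_out:
  slide:
    - [0,0,-0.003]
    - [0,0,-0.004]
    - [0,0,-0.004]
  dr:
    - [0,0,0]
    - [0,0,0]
    - [0,0,0]
  gripper: [0,0,0]

```text
clock: 11.23
eef_pos: [626.4, 67.0, 153.0]
eef_rot: [3.141, -0.001, 0.245]
wrist_force: [-4.3, -0.8, 7.0]
finger_gap: 11.9
finger_force: 30.0
```

```bash
python3 - <<'E'
from h import *
import pickle
s=read_state();print(s['clock'],s['eef_pos'],s['wrist_force'],s['moment'])
m=camera_model('wrist');a=camera('wrist');pickle.dump(m,open('w6.pkl','wb'));save('w6',a)
save('w6b',cv2.resize(a,(800,600),interpolation=cv2.INTER_CUBIC))
E
```

```text
11.2333 [626.44997148  66.96518732 152.96913651] [-4.2823638  -0.84624619  7.04591034] [-0.04794017  0.77882707  0.00316809]
```

View pics/w6b.png

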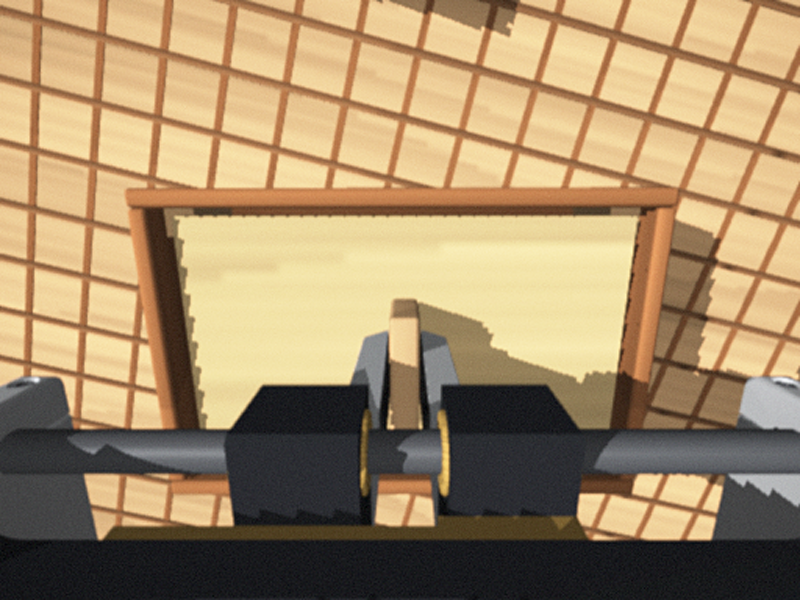

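The divider lies inside the rim with an even gap all round and rests on the ledges at the expected height. Release it and go for the cap case.

>>> carry_out:
  slide:
    - [0,0,0.004]
    - [0,0,0.004]
    - [0,0,0.004]
    - [0,0,0.004]
    - [0,0,0.004]
    - [0,0,0.1]
    - [0,0,0.25]
    - [0,0,0.4]
    - [0,0,0.52]
    - [0,0,0.52]
  dr:
    - [0,0,0]
    - [0,0,0]
    - [0,0,0]
    - [0,0,0]
    - [0,0,0]
    - [0,0,0]
    - [0,0,0]
    - [0,0,0]
    - [0,0,0]
    - [0,0,0]
  gripper: [40,40,40,40,40,40,40,40,40,40]

```text
clock: 12.12
eef_pos: [627.5, 67.0, 289.0]
eef_rot: [3.14, -0.01, 0.245]
wrist_force: [-0.1, 0.3, 0.2]
finger_gap: 37.6
finger_force: 0.0
```

>>> carry_out:
  slide:
    - [-0.11,-0.95,0]
    - [-0.11,-0.95,0]
    - [-0.11,-0.95,0]
    - [-0.11,-0.95,0]
    - [-0.11,-0.95,0]
    - [-0.11,-0.95,0]
    - [-0.11,-0.95,0]
    - [-0.11,-0.95,0]
    - [-0.11,-0.95,0]
  dr:
    - [0,0,0.15]
    - [0,0,0.15]
    - [0,0,0.15]
    - [0,0,0.15]
    - [0,0,0.15]
    - [0,0,0.15]
    - [0,0,0.15]
    - [0,0,0.15]
    - [0,0,0.15]
  gripper: [100,100,100,100,100,100,100,100,100]

```text
clock: 12.87
eef_pos: [598.6, -171.3, 281.2]
eef_rot: [-3.141, -0.0, 1.191]
wrist_force: [-0.7, 0.1, 0.4]
finger_gap: 93.0
finger_force: 0.0
```

>>> carry_out:
  slide:
    - [-0.11,-0.92,0]
    - [-0.11,-0.92,0]
    - [-0.11,-0.92,0]
    - [-0.11,-0.92,0]
    - [-0.11,-0.92,-0.2]
    - [-0.11,-0.92,-0.3]
    - [-0.11,-0.92,-0.3]
    - [-0.11,-0.92,-0.3]
    - [-0.11,-0.92,-0.3]
    - [-0.11,-0.92,-0.3]
  dr:
    - [0,0,0.1]
    - [0,0,0.1]
    - [0,0,0.1]
    - [0,0,0.1]
    - [0,0,0.1]
    - [0,0,0.1]
    - [0,0,0.1]
    - [0,0,0.1]
    - [0,0,0.1]
    - [0,0,0.1]
  gripper: [100,100,100,100,100,100,100,100,100,100]

```text
clock: 13.7
eef_pos: [572.2, -399.6, 208.6]
eef_rot: [3.14, 0.002, 1.815]
wrist_force: [-0.2, 0.9, 0.5]
finger_gap: 94.0
finger_force: 0.0
```

```bash
python3 - <<'E'
from h import *
import pickle
s=read_state();print(s['clock'],s['eef_pos'],s['eef_rot'],s['finger_gap'])
m=camera_model('wrist');a=camera('wrist');t=camera('top');pickle.dump(m,open('w7.pkl','wb'));save('w7',a);save('t7',t)
save('w7b',np.hstack([cv2.resize(a,(400,300)),cv2.resize(t[130:220,175:295],(400,300),interpolation=cv2.INTER_CUBIC)]))
hsv=cv2.cvtColor(a,cv2.COLOR_RGB2HSV);k=((hsv[:,:,1]<40)&(hsv[:,:,2]>150)).astype(np.uint8);k[215:]=0
cs,_=cv2.findContours(k,cv2.RETR_EXTERNAL,cv2.CHAIN_APPROX_NONE)
for c in sorted(cs,key=cv2.contourArea)[-3:]:
    P=ray(m,c[:,0,:],34)[:,:2].astype(np.float32);print(cv2.contourArea(c),cv2.boundingRect(c),cv2.minAreaRect(P),cv2.minEnclosingCircle(P))
E
```

```text
13.7 [ 572.22276435 -399.57050129  208.64630931] [3.14022539e+00 1.56217051e-03 1.81520405e+00] 94.00807278778827
115.0 (498, 0, 11, 28) ((734.198486328125, -194.17776489257812), (7.079368591308594, 20.282548904418945), 9.649517059326172) ((734.9260864257812, -194.176025390625), 10.410873413085938)
2089.5 (73, 94, 55, 53) ((410.3553161621094, -365.1866760253906), (48.492706298828125, 46.853973388671875), 82.18960571289062) ((412.7358093261719, -364.0376281738281), 26.251062393188477)
2731.0 (228, 161, 64, 54) ((572.267822265625, -392.6556091308594), (63.33502960205078, 54.31185531616211), 13.973209381103516) ((573.3326416015625, -398.6109924316406), 33.205745697021484)
```

View pics/w7b.png

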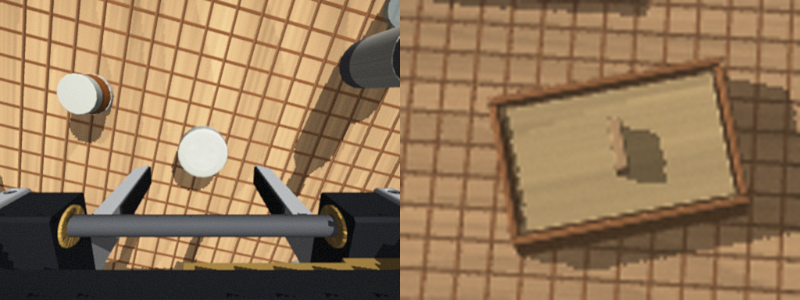

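The divider is seated evenly in the caddy in the top view. The cap case is at (573,-398.6), between the open fingers.

>>> carry_out:
  slide:
    - [0.003,0.004,-0.15]
    - [0.003,0.004,-0.28]
    - [0.003,0.004,-0.38]
    - [0.003,0.004,-0.426]
    - [0.003,0.004,-0.426]
    - [0.003,0.004,-0.426]
    - [0.003,0.004,-0.426]
    - [0.003,0.004,-0.426]
    - [0.003,0.004,-0.426]
    - [0.003,0.004,-0.426]
  dr:
    - [0,0,0]
    - [0,0,0]
    - [0,0,0]
    - [0,0,0]
    - [0,0,0]
    - [0,0,0]
    - [0,0,0]
    - [0,0,0]
    - [0,0,0]
    - [0,0,0]
  gripper: [100,100,100,100,60,60,60,60,60,60]
  newtons: 12

```text
clock: 14.63
eef_pos: [572.5, -399.7, 101.8]
eef_rot: [3.14, 0.001, 1.816]
wrist_force: [-0.1, 1.7, 7.0]
finger_gap: 65.7
finger_force: 12.0
```

>>> carry_out:
  slide:
    - [0,0,0]
    - [0,0,0]
    - [0,0,0]
  dr:
    - [0,0,0]
    - [0,0,0]
    - [0,0,0]
  gripper: [60,60,60]

```text
clock: 14.88
eef_pos: [572.5, -399.7, 101.8]
eef_rot: [3.14, 0.001, 1.816]
wrist_force: [-0.8, 1.5, 7.3]
finger_gap: 65.6
finger_force: 12.0
```

>>> carry_out:
  slide:
    - [0,0,0.04]
    - [0,0,0.15]
    - [0,0,0.3]
    - [0,0,0.45]
    - [0,0.1,0.6]
    - [0.02,0.25,0.7]
    - [0.05,0.42,0.7]
    - [0.08,0.58,0.7]
    - [0.1,0.74,0.7]
    - [0.1,0.85,0.7]
  dr:
    - [0,0,0]
    - [0,0,0]
    - [0,0,0]
    - [0,0,0]
    - [0,0,0]
    - [0,0,0]
    - [0,0,0]
    - [0,0,0]
    - [0,0,0]
    - [0,0,0]
  gripper: [60,60,60,60,60,60,60,60,60,60]

```text
clock: 15.72
eef_pos: [597.3, -184.1, 276.4]
eef_rot: [3.141, 0.0, 1.817]
wrist_force: [0.7, 0.0, -0.7]
finger_gap: 65.6
finger_force: 12.0
```

>>> carry_out:
  slide:
    - [0.03,0.15,0]
    - [0.06,0.3,0]
    - [0.1,0.45,0]
    - [0.13,0.6,0]
    - [0.16,0.74,-0.08]
    - [0.167,0.811,-0.2]
    - [0.167,0.811,-0.3]
    - [0.167,0.811,-0.3]
    - [0.167,0.811,-0.3]
  dr:
    - [0,0,0]
    - [0,0,0]
    - [0,0,0]
    - [0,0,0]
    - [0,0,0]
    - [0,0,0]
    - [0,0,0]
    - [0,0,0]
    - [0,0,0]
  gripper: [60,60,60,60,60,60,60,60,60]

```text
clock: 16.47
eef_pos: [638.6, 15.6, 200.6]
eef_rot: [-3.14, -0.0, 1.816]
wrist_force: [0.6, -0.5, 0.6]
finger_gap: 66.1
finger_force: 12.0
```

>>> carry_out:
  slide:
    - [0,0,-0.05]
    - [0,0,-0.09]
    - [0,0,-0.12]
    - [0,0,-0.145]
    - [0,0,-0.16]
    - [0,0,-0.17]
    - [0,0,-0.176]
    - [0,0,-0.18]
    - [0,0,-0.18]
  dr:
    - [0,0,0]
    - [0,0,0]
    - [0,0,0]
    - [0,0,0]
    - [0,0,0]
    - [0,0,0]
    - [0,0,0]
    - [0,0,0]
    - [0,0,0]
  gripper: [60,60,60,60,60,60,60,60,60]

```text
clock: 17.22
eef_pos: [638.9, 15.7, 155.5]
eef_rot: [3.141, 0.0, 1.816]
wrist_force: [-0.1, -0.4, -0.4]
finger_gap: 65.5
finger_force: 12.0
```

>>> carry_out:
  slide:
    - [0,0,-0.002]
    - [0,0,-0.004]
    - [0,0,-0.004]
  dr:
    - [0,0,0]
    - [0,0,0]
    - [0,0,0]
  gripper: [60,60,60]

```text
clock: 17.47
eef_pos: [639.0, 15.7, 154.8]
eef_rot: [3.141, 0.0, 1.816]
wrist_force: [-0.6, -0.6, 1.3]
finger_gap: 65.5
finger_force: 12.0
```

>>> carry_out:
  slide:
    - [0,0,-0.002]
    - [0,0,-0.003]
    - [0,0,-0.003]
  dr:
    - [0,0,0]
    - [0,0,0]
    - [0,0,0]
  gripper: [60,60,60]

```text
clock: 17.72
eef_pos: [639.0, 15.8, 154.7]
eef_rot: [3.141, 0.0, 1.816]
wrist_force: [-5.2, 0.5, 9.0]
finger_gap: 65.8
finger_force: 12.0
```

Contact. Release, lift straight up and back off, then check.

>>> carry_out:
  slide:
    - [0,0,0.003]
    - [0,0,0.003]
    - [0,0,0.003]
    - [0,0,0.003]
    - [0,0,0.06]
    - [0,0,0.2]
    - [0,0,0.35]
    - [0,0,0.5]
    - [0,0,0.6]
    - [0,0,0.6]
  dr:
    - [0,0,0]
    - [0,0,0]
    - [0,0,0]
    - [0,0,0]
    - [0,0,0]
    - [0,0,0]
    - [0,0,0]
    - [0,0,0]
    - [0,0,0]
    - [0,0,0]
  gripper: [84,84,84,84,84,84,84,84,84,84]

```text
clock: 18.55
eef_pos: [639.7, 15.7, 310.0]
eef_rot: [3.133, 0.002, 1.816]
wrist_force: [0.7, 0.4, -0.1]
finger_gap: 78.5
finger_force: 0.0
```

>>> carry_out:
  slide:
    - [-0.3,-0.7,0]
    - [-0.3,-0.7,0]
    - [-0.3,-0.7,0]
    - [-0.3,-0.7,0]
    - [-0.3,-0.7,0]
    - [-0.3,-0.7,0]
    - [-0.3,-0.7,0]
    - [-0.3,-0.7,0]
  dr:
    - [0,0,0]
    - [0,0,0]
    - [0,0,0]
    - [0,0,0]
    - [0,0,0]
    - [0,0,0]
    - [0,0,0]
    - [0,0,0]
  gripper: [84,84,84,84,84,84,84,84]

```text
clock: 19.22
eef_pos: [564.0, -158.8, 303.2]
eef_rot: [-3.141, -0.0, 1.816]
wrist_force: [-0.8, -0.2, 1.0]
finger_gap: 78.7
finger_force: 0.0
```

```bash
python3 - <<'E'
from h import *
s=read_state();print(s['clock'],s['eef_pos'],s['finger_gap'])
t=camera('top');b=camera('scene')
save('t8',np.hstack([cv2.resize(t[100:265,110:400],(400,300)),cv2.resize(b[120:280,130:360],(400,300),interpolation=cv2.INTER_CUBIC)]))
E
```

```text
19.2167 [ 564.02885965 -158.77874964  303.15698939] 78.73381412695838
```

View pics/t8.png

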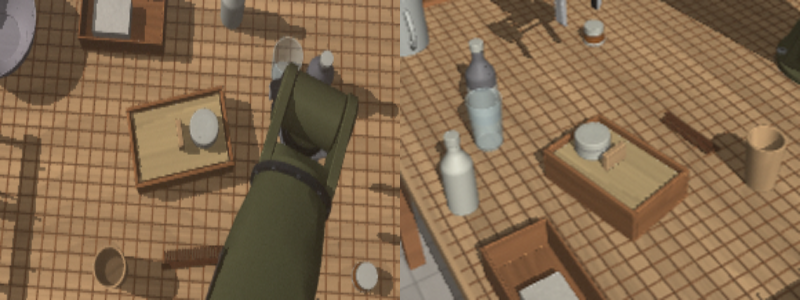

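The divider is level in the caddy with the cap case flat beside the handle. The bystanders are upright and where they were. Handing in.

```bash
python3 -c "
from cell import *
print(sign_off())"
```

```text
the job is handed in; nothing more can be done
None
```

The caddy is packed and handed in at about 19 s: the soap box is on the floor beside the brush, the divider sits level on its ledges, and the cap case is flat on top beside the handle; the last pictures showed the other toiletries undisturbed.

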